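# Stand the slumped logbooks back up off the heaters

## Task

The row of five logbooks has slumped at both ends: the left end book leans on the block heater, and two at the right lean on the hotplate. Push them back up with your fingertips so that all five stand upright on their own where they were, lined up with the row and clear of both heaters. Do not pick any of them up, knock any flat or shove them along the bench, and leave the other things where they are.

Things in the scene. Friction and masses are not known exactly. Their poses are not given: they have to be found in the camera images.
- left_end: Blue A5 ring binder 215 mm tall (z), 175 deep (x, spine to page edges, away from the robot), 52 thick (y, to the left); 0.4 to 0.75 kg; origin at the centre of its underside. Left end of the row: leans 25 degrees to the left, standing on its lower left edge, left cover on the block heater's edge, its top overhanging the heater. Pushed back at the top it turns about that lower edge; within 10 degrees of upright it settles by itself.
- mid_left: Blue A5 ring binder 215 mm tall (z), 175 deep (x, spine to page edges, away from the robot), 45 thick (y, to the left); 0.4 to 0.75 kg; origin at the centre of its underside. Stands upright in the middle of the row.
- mid_right: Blue A5 ring binder 215 mm tall (z), 175 deep (x, spine to page edges, away from the robot), 45 thick (y, to the left); 0.4 to 0.75 kg; origin at the centre of its underside. Stands upright beside mid_left, on its right.
- right_inner: Blue A5 ring binder 215 mm tall (z), 175 deep (x, spine to page edges, away from the robot), 40 thick (y, to the left); 0.4 to 0.75 kg; origin at the centre of its underside. Leans 26 degrees to the right, flat against the left cover of right_end, which carries it.
- right_end: Blue A5 ring binder 215 mm tall (z), 175 deep (x, spine to page edges, away from the robot), 40 thick (y, to the left); 0.4 to 0.75 kg; origin at the centre of its underside. Right end of the row: leans 26 degrees to the right, standing on its lower right edge, right cover on the hotplate's edge, its top overhanging the plate. Pushed up at the top from the right it takes right_inner up with it.
- block_heater: white dry block heater with an aluminium well block on top, fixed, 240 mm deep (x), 190 mm wide (y), its housing 92 mm high, the block and its tubes up to 120 mm; origin at the centre of its underside, front to -x.
- hotplate: white hotplate stirrer, fixed, 260 mm deep (x), 160 mm wide (y), its square ceramic plate at a height of 105 mm, control panel with two knobs to -x; origin under it, 45 mm nearer the front than the centre of the plate.
- bottle: glass solvent bottle with blue cap, 68 mm in diameter, 145 mm tall, loose, in front of the row; origin at the centre of its underside.
- beaker: glass beaker, 68 mm in diameter, 90 mm tall, loose, behind the row; origin at the centre of its underside.
- petri_stack: stack of Petri dishes, 93 mm in diameter, 72 mm tall, loose, in front of the row; origin at the centre of its underside.
- timer: flat white lab timer, 62 x 66 x 16 mm, loose, in front of the row; origin at the centre of its underside.
- vial_a: amber vial, 12 mm in diameter, 33 mm tall, loose, in front of the row; origin at the centre of its underside.
- vial_b: amber vial like vial_a, nearer the robot.
- tip_box: closed pipette-tip box, 122 x 82 mm, 87 mm tall, loose, behind the row; origin at the centre of its underside.
Things that resemble listed ones, but are neither listed nor needed, are in the scene too. What is shaped like the right_end but turquoise is not meant.

How it is judged:
At the end, for the whole second after the job is handed in: All five logbooks at rest within 0.06 rad of upright, each underside centre within 35 mm of its start, each turned under 0.25 rad from mid_left; none touches the hotplate or block heater; every other loose thing within 20 mm of its start (angle between each of left_end, mid_left, mid_right, right_inner, right_end's own z axis and vertical below 0.06 rad and distance of each of left_end, mid_left, mid_right, right_inner, right_end from where it was at the start of the episode below 0.035 m and linear speed of each of left_end, mid_left, mid_right, right_inner, right_end below 0.02 m/s and contact force between each of left_end, mid_left, mid_right, right_inner, right_end and hotplate below 0.05 N and contact force between each of left_end, mid_left, mid_right, right_inner, right_end and block_heater below 0.05 N and angle between the x axis of each of left_end, mid_right, right_inner, right_end and the x axis of mid_left, either way round below 0.25 rad and distance of each of bottle, beaker, petri_stack, timer, vial_a, vial_b, tip_box from where it was at the start of the episode below 0.02 m).
It fails at once if a logbook is lifted off the bench or knocked flat (the centre of its underside rises more than 20 mm above the bench) (height (world z) of any of left_end, mid_left, mid_right, right_inner, right_end above 0.02 m).
It fails at once if a logbook is shoved along the bench (more than 50 mm from where it was) (distance of any of left_end, mid_left, mid_right, right_inner, right_end from where it was at the start of the episode above 0.05 m).
It fails at once if one of the other loose things is moved more than 20 mm (distance of any of bottle, beaker, petri_stack, timer, vial_a, vial_b, tip_box from where it was at the start of the episode above 0.02 m).
It also fails if it takes over 56 s, if anything falls off the work surface, if the arm or the gripper's body presses on something with over 40 N, if the wrist force passes 120 N, or if a joint passes its speed limit or range.

## Robot

A 6-joint arm with a two-finger parallel gripper is mounted at the origin on the work surface. World frame = base frame: x ahead of the robot, y to its left, z up, the work surface at z = 0. Lengths are in m, angles in rad, forces in N, time in s.
With the tool pointing down it reaches from about 0.375 to 0.9 m from the base axis. Payload 3.1 kg.
Tool frame: the origin (TCP) lies where the fingers leave the gripper's body, on its centre line; the fingertips stand 70 mm ahead of it and the grasp point (between the pads) lies 51 mm ahead of it (robot.tip_reach is the distance from the TCP to the fingertips, in m); z points along the fingers, y is the line along which they close (so a half turn about z gives the same grasp; the last joint's range is limited). The gripper opens to 87 mm and grips with 3 to 60 N. Pads are 19 mm wide; open, the fingers measure 117 mm over their backs; the gripper's body (75 mm by 190 mm) begins 51 mm behind the grasp point.
Start: joints at [-1.325, 0.527, 1.433, -0, 1.181, -0.178], TCP at [0.258, -0.569, 0.292] pointing down, gripper open.
Joint ranges: [-3.08, 3.08], [-0.75, 2.2], [0.22, 2.44], [-1.43, 4.57], [0, 2.65], [-2.85, 2.85]. Speed limits (rad/s): [2.79, 2.79, 3.14, 3.14, 3.14, 3.14].

## Interface

Orientations are given as a unit quaternion [x, y, z, w].
In Python, from rig import robot gives the robot as it stands.
- The arm moves only by the tool carry_out, never from a script. Its argument "rows" is a list that holds one entry, the list of rows, each a list of 6 numbers: the shift along the tool's x, y, z in mm, then the turn, a rotation vector about the tool's x, y, z in units of 8 degrees (1.0 is 8 degrees). A call has 1 to 20 rows; each row is the pose to reach, as a shift and turn from the pose commanded when the call began, along the tool's axes at that moment; what a row does not reach only later rows make up. A row lasts 1/10 s, in which the tool goes at most 50 mm and 8.59 degrees, less where a joint would pass 70% of its speed; a pose out of reach is approached as far as the arm can. A call with a gripper value outside its range is refused whole. "fingers" is the opening, from 0 (shut) to 1 (fully open), set as the call begins (left out, the last holds). The fingers move at their own pace and stop on an object; "grip_force" is the grip in N (left out, the last holds). Time passes only in rows, so rows that repeat a pose let the fingers close. It gives the time, the measured TCP pose, the force and the opening at its end, in the units of the state.
- robot.get_obs(): the state, without advancing time (a new reading comes with each control period).
- robot.camera(name): name is "scene" or "top"; returns a dict with "color" (384x512x3 uint8, red, green, blue), "depth" (384x512 float32, m along the optical axis (not along the pixel's ray), 0 where there is no reading), "K" (3x3 intrinsics, pixels), "camera_from_world" (4x4, takes a point from world to camera coordinates). Camera axes: x right, y down, z forward; pixel columns grow to the right and rows downward; lengths in m; the calibration is good to about 2 mm. A picture is of the moment at which its call begins.
- robot.hand_in(): hands the job in, once; it reports no verdict.
The state is a dict: "time": time; "q": joint angles; "joint_velocities": joint speeds; "joint_torque": joint torques, N m; "position": TCP position; "tool_rot": TCP orientation; "ft_force": force on the tool from outside, world axes, zero at the start; "moment": the same for the moment, N m; "grip_width": finger opening in m.
Only numpy, scipy, OpenCV 4.12 (cv2) and the standard library are available. Lean on these libraries where they do the work, as an engineer would, in place of code of your own. Each camera call takes 0.05 s, during which the arm holds its last target. There are 200 camera calls.

## Working session

There is one attempt and no reset: what is moved stays moved. The work goes in short steps, Python scripts to look and compute and a tool call to move; the robot and the scene stay as the last step left them, time stands still between calls to the robot, and variables do not carry over. Pictures are saved under pics/ and viewed, on a budget of 10 in all, crops included, one or two more only if the job needs it, and the job is handed in when it is done.

Besides the shell and the picture viewer there is one more tool, called in YAML: its name, and indented under it one key for each argument. carry_out: Moves the arm, as the interface text tells. Its arguments: {"type":"object","properties":{"rows":{"type":"array"},"fingers":{"type":"number"},"grip_force":{"type":"number"}},"required":["rows"]}

```bash
mkdir -p pics; cat > h.py <<'E'
import numpy as np, cv2
from rig import robot
def cam(n):
    c=robot.camera(n); d=c["depth"]; K=c["K"]; T=np.linalg.inv(c["camera_from_world"])
    v,u=np.mgrid[:384,:512]
    P=np.stack([(u-K[0,2])/K[0,0]*d,(v-K[1,2])/K[1,1]*d,d],-1)
    W=P@T[:3,:3].T+T[:3,3]; W[d==0]=np.nan
    return c,W
def save(c,n,crop=None,s=1.5):
    im=c["color"][...,::-1]
    if crop: im=im[crop[1]:crop[3],crop[0]:crop[2]]
    cv2.imwrite(n,cv2.resize(im,None,fx=s,fy=s))
E
python3 - <<'E'
from h import *
a=[]
for n in("top","scene"):
    c,W=cam(n); np.savez(n+".npz",W=W,color=c["color"],K=c["K"],T=c["camera_from_world"]); save(c,f"pics/{n}0.png")
    print(n,np.linalg.inv(c["camera_from_world"])[:3].round(3).tolist())
o=robot.get_obs();print(o["position"],o["tool_rot"],o["time"],robot.tip_reach)
E
```

```text
top [[0.025, -0.99, 0.14, 0.314], [-1.0, -0.026, -0.004, -0.017], [0.008, -0.139, -0.99, 1.618]]
scene [[1.0, -0.003, -0.002, 0.558], [-0.002, -0.954, 0.301, -0.602], [-0.002, -0.301, -0.954, 1.873]]
[ 0.25748228 -0.56893368  0.29136719] [ 9.77530573e-01  2.10791465e-01 -1.44888529e-05 -9.67517758e-04] 0.1 0.0697
```

View pics/top0.png

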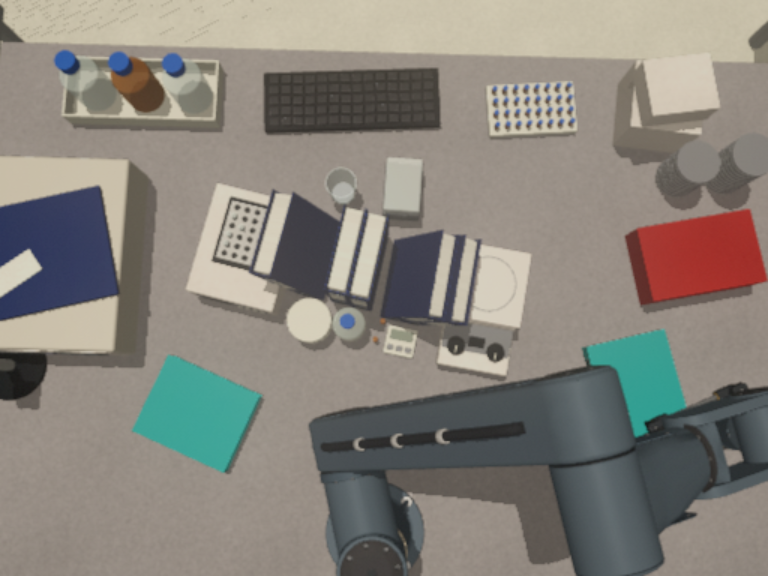

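View pics/scene0.png

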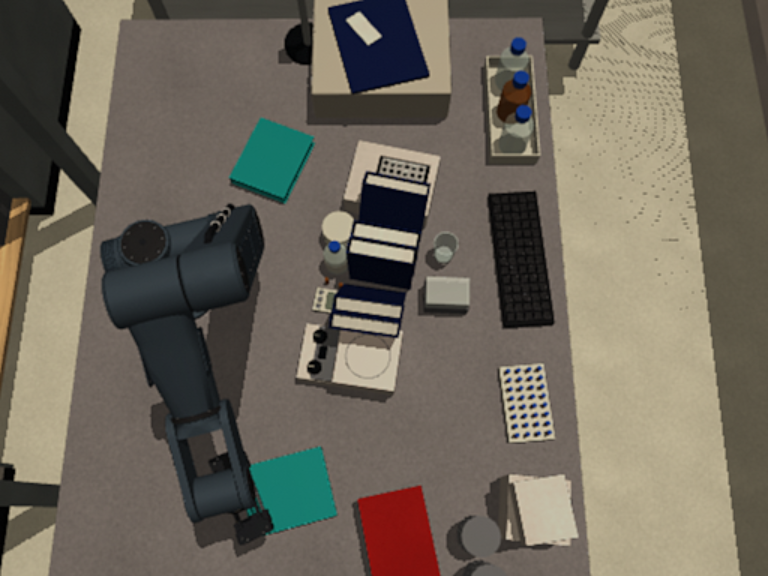

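Top view: the row runs from (265,240) to (470,280), with block heater (240,245) on its left and hotplate (490,285) on its right. Lookalikes are the turquoise books at (200,410) and (635,380), the red one at (700,255) and a navy folder on the box at (50,255). The five navy binders between the heaters fit the description. I'll confirm that with an enlarged crop and measure them.

```bash
python3 - <<'E'
from h import *
d=np.load("top.npz"); W=d["W"]; 
cv2.imwrite("pics/crop1.png",cv2.resize(d["color"][110:260,120:365,::-1],None,fx=3.2,fy=3.2,interpolation=cv2.INTER_CUBIC))
hsv=cv2.cvtColor(d["color"],cv2.COLOR_RGB2HSV)
# white page tops: high z and white
m=((W[...,2]>.16)&(W[...,0]>.3)&(W[...,0]<.85)&(W[...,1]>-.4)&(W[...,1]<.3)&(hsv[...,1]<90)&(hsv[...,2]>110)).astype(np.uint8)
n,l,s,c=cv2.connectedComponentsWithStats(m)
for i in range(1,n):
    if s[i,4]<60: continue
    P=W[l==i]; r=cv2.minAreaRect((P[:,:2]*1000).astype(np.float32))
    print("top",s[i],np.nanmedian(P,0).round(3),P[:,2].min().round(3),P[:,2].max().round(3),[np.round(x,1) for x in r],cv2.boxPoints(r).round().tolist())
# slices along row at several rows of row: print x,y,z down image columns
for v in (175,):
    for u in range(130,360,5): print(u,v,W[v,u].round(3).tolist(),end=" ")
# heaters, z band
for nm,lo,hi,y0,y1 in(("block",.08,.1,.1,.4),("hot",.095,.112,-.4,-.1),("panel",.04,.095,-.4,-.1)):
    M=(W[...,2]>lo)&(W[...,2]<hi)&(W[...,1]>y0)&(W[...,1]<y1)&(W[...,0]>.3)&(W[...,0]<.8)&(hsv[...,2]>120)
    r=cv2.minAreaRect((W[M][:,:2]*1000).astype(np.float32)); print("\n",nm,r,cv2.boxPoints(r).round().tolist())
E
```

```text
top [169 126  26  57 649] [0.596 0.214 0.199] 0.171 0.226 [array([600.2, 212.3]), array([ 42.4, 168.5]), np.float64(77.3)] [[513.0, 210.0], [678.0, 173.0], [687.0, 214.0], [523.0, 251.0]]
top [218 138  26  58 697] [0.566 0.07  0.209] 0.173 0.22 [array([565.2,  70.1]), array([ 40.8, 168.2]), np.float64(77.5)] [[479.0, 68.0], [643.0, 32.0], [652.0, 72.0], [487.0, 108.0]]
top [233 139  24  60 707] [0.556 0.026 0.208] 0.165 0.222 [array([557.7,  25.5]), array([ 39.6, 172.6]), np.float64(80.2)] [[469.0, 21.0], [639.0, -9.0], [646.0, 30.0], [476.0, 60.0]]
top [286 153  21  58 507] [ 0.523 -0.121  0.197] 0.164 0.216 [array([ 525.8, -124.3]), array([ 34.4, 166.1]), np.float64(81.0)] [[441.0, -128.0], [605.0, -154.0], [610.0, -120.0], [446.0, -94.0]]
top [301 156  17  59 489] [ 0.513 -0.164  0.197] 0.169 0.215 [array([ 518. , -165.1]), array([ 31.3, 169. ]), np.float64(83.1)] [[432.0, -170.0], [600.0, -191.0], [604.0, -160.0], [436.0, -139.0]]
top [381 254  10  12  76] [ 0.309 -0.221  0.833] 0.83 0.837 [array([ 309.5, -221.3]), array([17.6, 11.1]), np.float64(9.5)] [[300.0, -217.0], [302.0, -
[... 1253 characters left out ...]
 -0.239, 0.105] 335 175 [0.564, -0.255, 0.105] 340 175 [0.564, -0.27, 0.108] 345 175 [0.565, -0.286, 0.107] 350 175 [0.565, -0.301, 0.11] 355 175 [0.584, -0.338, -0.001] 
 block ((583.9841918945312, 251.85260009765625), (292.70709228515625, 365.6142272949219), 88.6612319946289) [[398.0, 110.0], [763.0, 101.0], [770.0, 394.0], [405.0, 402.0]]

 hot ((516.629150390625, -250.42532348632812), (108.93931579589844, 160.99732971191406), 81.41641235351562) [[429.0, -292.0], [588.0, -316.0], [604.0, -209.0], [445.0, -185.0]]

 panel ((446.53851318359375, -213.8211212158203), (150.387451171875, 209.95999145507812), 81.06189727783203) [[331.0, -272.0], [539.0, -304.0], [562.0, -156.0], [355.0, -123.0]]
```

View pics/crop1.png

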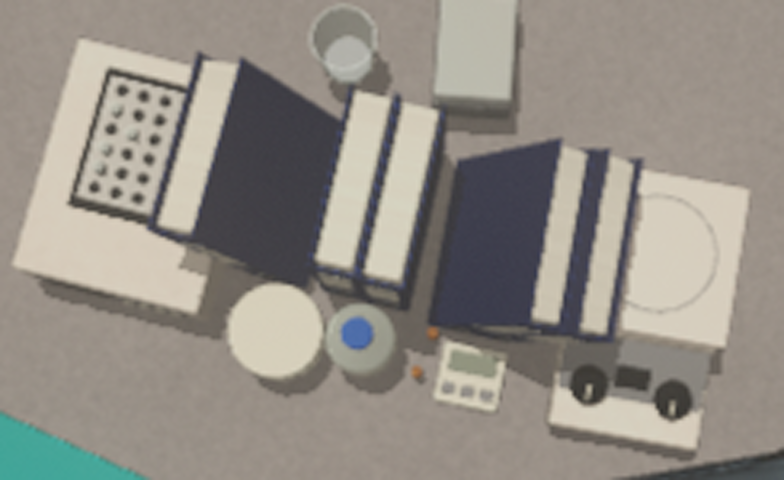

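```bash
cat > conv.py <<'E'
# args: x,y,z(mm),yaw_of_tool_y(deg) ...  -> shift/turn rows from current pose
import sys,numpy as np
from rig import robot
from scipy.spatial.transform import Rotation as R
o=robot.get_obs(); p=np.array(o["position"])*1000; q=R.from_quat(o["tool_rot"])
print("t",o["time"],"p",p.round(1),"toolx",q.as_matrix()[:,0].round(3),"tooly",q.as_matrix()[:,1].round(3),"F",np.round(o["ft_force"],2))
for a in sys.argv[1:]:
    x,y,z,w=map(float,a.split(",")); w=np.radians(w)
    Y=np.array([np.cos(w),np.sin(w),0]);Z=np.array([0,0,-1.]);M=R.from_matrix(np.c_[np.cross(Y,Z),Y,Z])
    print(a,(q.inv().apply(np.array([x,y,z])-p)).round(1),(q.inv()*M).as_rotvec(degrees=True).round(2)/8)
E
python3 conv.py 508,-225,292,-10 508,-215,242,-10
```

```text
t 0.1 p [ 257.5 -568.9  291.4] toolx [0.911 0.412 0.   ] tooly [ 0.412 -0.911 -0.002] F [-0.16  0.25  0.71]
508,-225,292,-10 [ 3.700e+02 -2.101e+02 -1.000e-01] [-0.01125 -0.00875 -6.9575 ]
508,-215,242,-10 [ 374.1 -219.1   49.9] [-0.01125 -0.00875 -6.9575 ]
```

carry_out:
  rows:
    - [[40,-23,0,0,0,-0.8],[80,-46,0,0,0,-1.6],[120,-69,0,0,0,-2.4],[160,-92,0,0,0,-3.2],[200,-115,0,0,0,-4.0],[240,-138,0,0,0,-4.8],[280,-160,0,0,0,-5.6],[320,-184,0,0,0,-6.4],[350,-200,0,0,0,-6.96],[370,-210,0,0,0,-6.96],[370,-210,0,0,0,-6.96],[371,-212,20,0,0,-6.96],[372,-214,40,0,0,-6.96],[373,-216,50,0,0,-6.96],[373,-216,50,0,0,-6.96]]
  fingers: 1

```text
time: 1.6
position: [0.5071, -0.2187, 0.2406]
tool_rot: [0.766, 0.643, -0.001, -0.002]
ft_force: [0.1, 0.9, 0.1]
grip_width: 0.0869
```

```bash
python3 conv.py 508,-215,242,-10 527.5,-99.5,242,-10; python3 - <<'E'
from h import *
c,W=cam("top"); save(c,"pics/a1.png",(160,110,365,260),3.5)
E
```

```text
t 1.6 p [ 507.1 -218.7  240.6] toolx [0.174 0.985 0.002] tooly [ 0.985 -0.174 -0.004] F [0.13 0.89 0.05]
508,-215,242,-10 [ 3.8  0.2 -1.4] [-0.02875 -0.01125 -0.0025 ]
527.5,-99.5,242,-10 [121.   -0.7  -1.2] [-0.02875 -0.01125 -0.0025 ]
```

View pics/a1.png

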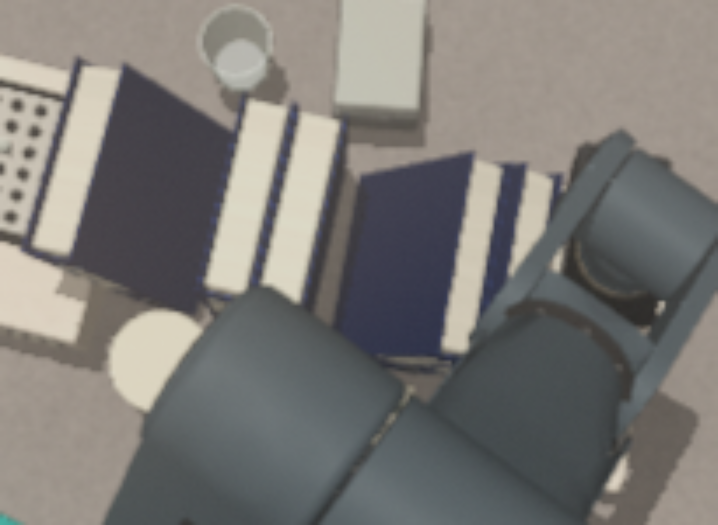

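The gripper stands to the right of right_end, whose top is at about (540,190) in the crop, and the books haven't moved. I'll push slowly along tool +x.

carry_out:
  rows:
    - [[5,0,0,0,0,0],[10,0,0,0,0,0],[15,0,0,0,0,0],[20,0,0,0,0,0],[25,0,0,0,0,0],[29,0,0,0,0,0],[33,0,0,0,0,0],[37,0,0,0,0,0],[41,0,0,0,0,0],[45,0,0,0,0,0],[49,0,0,0,0,0],[53,0,0,0,0,0],[57,0,0,0,0,0],[61,0,0,0,0,0],[65,0,0,0,0,0],[65,0,0,0,0,0]]

```text
time: 3.25
position: [0.5196, -0.154, 0.2421]
tool_rot: [0.766, 0.643, 0.0, -0.001]
ft_force: [0.9, -0.4, 0.0]
grip_width: 0.0868
```

```bash
python3 conv.py 527.5,-99.5,242,-10; python3 - <<'E'
from h import *
c,W=cam("top"); save(c,"pics/a2.png",(200,110,365,260),2)
c2,W=cam("scene"); save(c2,"pics/a2s.png",(190,90,300,270),3)
a=cv2.imread("pics/a2.png");b=cv2.imread("pics/a2s.png");h=540
cv2.imwrite("pics/a2b.png",np.hstack([cv2.resize(a,(440,400)),cv2.resize(b,(244,400))]))
E
```

```text
t 3.25 p [ 519.6 -154.   242.1] toolx [0.173 0.985 0.001] tooly [ 0.985 -0.173 -0.001] F [ 0.94 -0.41  0.03]
527.5,-99.5,242,-10 [55.  -1.6  0.1] [-0.005   -0.00625  0.00375]
```

View pics/a2b.png

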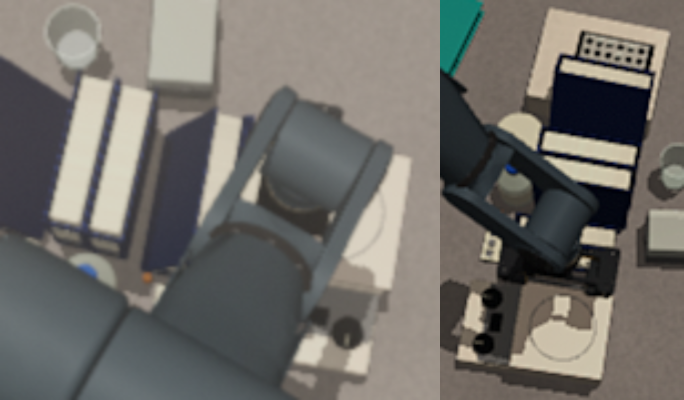

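The top books are rising: the white page strips at about (225,160) moved left, and the force is low. Continuing to nearly vertical.

carry_out:
  rows:
    - [[4,0,0,0,0,0],[8,0,0,0,0,0],[12,0,0,0,0,0],[16,0,0,0,0,0],[20,0,0,0,0,0],[24,0,0,0,0,0],[28,0,0,0,0,0],[31,0,0,0,0,0],[34,0,0,0,0,0],[37,0,0,0,0,0],[40,0,0,0,0,0],[43,0,0,0,0,0],[46,0,0,0,0,0],[48,0,0,0,0,0],[50,0,0,0,0,0],[52,0,0,0,0,0],[52,0,0,0,0,0],[52,0,0,0,0,0],[52,0,0,0,0,0]]

```text
time: 5.25
position: [0.5287, -0.1037, 0.2423]
tool_rot: [0.766, 0.643, 0.0, 0.0]
ft_force: [-0.2, -0.2, 0.1]
grip_width: 0.087
```

carry_out:
  rows:
    - [[-3,0,0,0,0,0],[-8,0,0,0,0,0],[-15,0,0,0,0,0],[-25,0,0,0,0,0],[-40,0,0,0,0,0],[-60,0,0,0,0,0],[-80,0,0,0,0,0],[-80,0,-40,0,0,0],[-80,0,-80,0,0,0],[-120,0,-100,0,0,0],[-160,0,-100,0,0,0],[-200,0,-100,0,0,0],[-240,0,-100,0,0,0],[-240,0,-100,0,0,0]]

```text
time: 6.65
position: [0.4856, -0.3464, 0.3423]
tool_rot: [0.768, 0.641, -0.001, 0.002]
ft_force: [0.2, 0.4, 0.3]
grip_width: 0.0869
```

```bash
cat > meas.py <<'E'
from h import *
import sys
c,W=cam("top")
hsv=cv2.cvtColor(c["color"],cv2.COLOR_RGB2HSV)
m=((W[...,2]>.16)&(W[...,2]<.25)&(W[...,0]>.38)&(W[...,0]<.75)&(W[...,1]>-.25)&(W[...,1]<.3)&(hsv[...,1]<90)&(hsv[...,2]>110)).astype(np.uint8)
n,l,s,_=cv2.connectedComponentsWithStats(m)
for i in range(1,n):
    if s[i,4]<60: continue
    P=W[l==i]; r=cv2.minAreaRect((P[:,:2]*1000).astype(np.float32))
    print("top",s[i],np.nanmedian(P,0).round(3),[np.round(x,1) for x in r])
save(c,sys.argv[1],(120,110,365,260),3)
E
python3 meas.py pics/a3.png; python3 conv.py
```

```text
top [169 126  26  57 655] [0.595 0.214 0.199] [array([600.6, 212.6]), array([ 41.9, 168.5]), np.float64(77.8)]
top [218 138  26  58 712] [0.564 0.069 0.209] [array([564.8,  67.9]), array([ 41.9, 168.2]), np.float64(79.1)]
top [233 139  24  60 715] [0.555 0.025 0.209] [array([557.8,  25.5]), array([ 39.4, 174.4]), np.float64(80.3)]
top [252 149  20  58 595] [ 0.536 -0.025  0.209] [array([537.8, -24.6]), array([ 32.6, 172.9]), np.float64(81.1)]
top [268 152  21  58 568] [ 0.529 -0.072  0.209] [array([527.3, -69.9]), array([ 33.7, 168.3]), np.float64(80.6)]
t 6.7 p [ 485.9 -343.6  342. ] toolx [ 0.178  0.984 -0.001] tooly [ 0.984 -0.178  0.   ] F [-0.34  0.67  0.2 ]
```

View pics/a3.png

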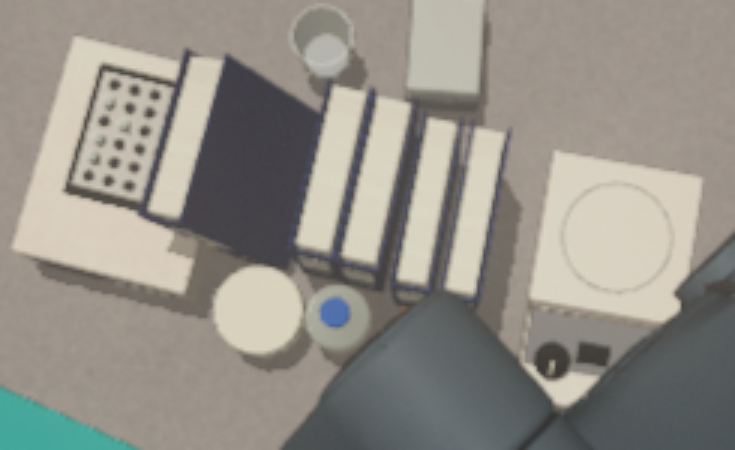

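The right pair at (425,205) and (475,215) now stand upright, and the hotplate is clear. Next is the left side, crossing above the row.

```bash
python3 conv.py 613,270,342,-12 613,270,242,-12
```

```text
t 6.7 p [ 485.9 -343.6  342. ] toolx [ 0.178  0.984 -0.001] tooly [ 0.984 -0.178  0.   ] F [-0.34  0.67  0.2 ]
613,270,342,-12 [ 6.264e+02  1.580e+01 -4.000e-01] [0.00125 0.00375 0.2175 ]
613,270,242,-12 [626.5  15.8  99.6] [0.00125 0.00375 0.2175 ]
```

carry_out:
  rows:
    - [[40,1,0,0,0,0],[85,2,0,0,0,0],[130,3,0,0,0,0],[175,4,0,0,0,0],[220,5,0,0,0,0],[265,7,0,0,0,0.1],[310,8,0,0,0,0.1],[355,9,0,0,0,0.2],[400,10,0,0,0,0.2],[445,11,0,0,0,0.2],[490,12,0,0,0,0.2],[535,13,0,0,0,0.2],[580,15,0,0,0,0.2],[610,16,0,0,0,0.2],[626,16,0,0,0,0.2],[626,16,0,0,0,0.2],[626,16,40,0,0,0.2],[626,16,80,0,0,0.2],[626,16,100,0,0,0.2],[626,16,100,0,0,0.2]]

```text
time: 8.7
position: [0.609, 0.271, 0.2384]
tool_rot: [0.775, 0.631, -0.005, -0.002]
ft_force: [-0.2, -0.2, -0.2]
grip_width: 0.0868
```

```bash
python3 conv.py 588,155,242,-12; python3 meas.py pics/a4.png
```

```text
t 8.7 p [609.  271.  238.4] toolx [ 0.202  0.979 -0.005] tooly [ 0.979 -0.202 -0.008] F [-0.18 -0.2  -0.18]
588,155,242,-12 [-117.9    2.9   -3. ] [-0.06     0.03625  0.04   ]
top [173 126  22  57 562] [0.602 0.213 0.2  ] [array([600.3, 211.7]), array([ 39.8, 166.8]), np.float64(78.3)]
top [218 138  26  58 709] [0.566 0.069 0.209] [array([564.4,  68.2]), array([ 41.7, 168. ]), np.float64(78.9)]
top [233 139  24  61 719] [0.555 0.025 0.208] [array([558.2,  25.5]), array([ 39.8, 174.9]), np.float64(80.3)]
top [253 149  21  57 562] [ 0.536 -0.028  0.209] [array([536.8, -27.5]), array([ 31.2, 172.9]), np.float64(80.6)]
top [268 152  21  58 571] [ 0.528 -0.072  0.209] [array([527.5, -70. ]), array([ 33.6, 169.1]), np.float64(80.8)]
```

View pics/a4.png

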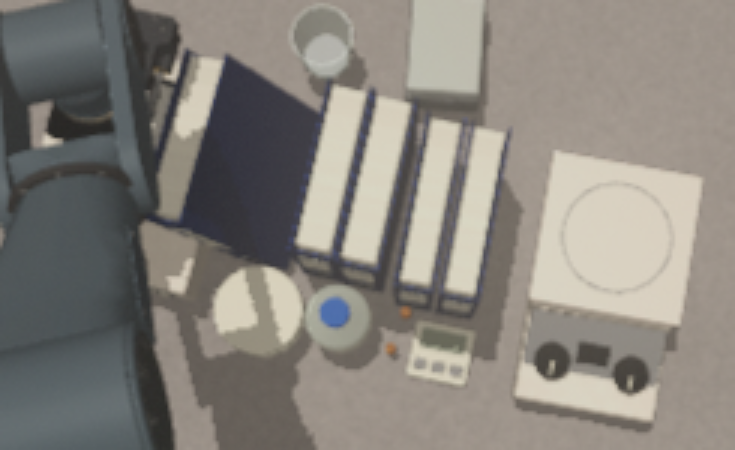

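The gripper sits left of left_end, at about (150,100), and nothing else has moved. Pushing right along tool -x.

carry_out:
  rows:
    - [[-5,0,0,0,0,0],[-10,0,0,0,0,0],[-15,0,0,0,0,0],[-19,0,0,0,0,0],[-23,0,0,0,0,0],[-27,0,0,0,0,0],[-31,0,0,0,0,0],[-35,0,0,0,0,0],[-39,0,0,0,0,0],[-43,0,0,0,0,0],[-47,0,0,0,0,0],[-51,0,0,0,0,0],[-55,0,0,0,0,0],[-59,0,0,0,0,0],[-63,0,0,0,0,0],[-67,0,0,0,0,0],[-70,0,0,0,0,0],[-70,0,0,0,0,0]]

```text
time: 10.55
position: [0.5973, 0.2047, 0.2422]
tool_rot: [0.775, 0.632, -0.0, -0.0]
ft_force: [0.2, -0.1, -0.3]
grip_width: 0.087
```

```bash
python3 conv.py 588,155,242,-12; python3 meas.py pics/a5.png
```

```text
t 10.55 p [597.3 204.7 242.2] toolx [ 0.201  0.98  -0.   ] tooly [ 0.98  -0.201 -0.   ] F [ 0.22 -0.1  -0.3 ]
588,155,242,-12 [-50.5   0.9   0.2] [-0.00125  0.00125  0.04875]
top [196 130  24  61 749] [0.584 0.14  0.21 ] [array([580.8, 140.1]), array([ 45.5, 173.4]), np.float64(78.9)]
top [218 138  26  57 705] [0.566 0.069 0.209] [array([565.5,  68.1]), array([ 41.5, 168.4]), np.float64(78.9)]
top [233 139  24  60 715] [0.555 0.025 0.209] [array([557.9,  25.6]), array([ 39.6, 173.4]), np.float64(80.3)]
top [253 149  23  57 573] [ 0.538 -0.029  0.209] [array([537.4, -30.4]), array([ 37.2, 173.4]), np.float64(80.5)]
top [268 152  21  58 563] [ 0.528 -0.072  0.209] [array([527.2, -69.8]), array([ 33.7, 167.4]), np.float64(80.6)]
```

carry_out:
  rows:
    - [[-5,0,0,0,0,0],[-5,0,0,0,0,0],[-5,0,0,0,0,0],[-5,0,0,0,0,0],[-5,0,0,0,0,0]]

```text
time: 11.1
position: [0.5963, 0.2003, 0.2422]
tool_rot: [0.775, 0.632, 0.0, -0.0]
ft_force: [-0.0, 0.7, -0.3]
grip_width: 0.0869
```

```bash
python3 meas.py pics/a6.png; python3 conv.py
```

```text
top [198 132  27  59 809] [0.577 0.126 0.209] [array([580.9, 125.8]), array([ 44.8, 168.4]), np.float64(78.5)]
top [219 138  24  58 707] [0.566 0.068 0.209] [array([565.9,  66.4]), array([ 42. , 170.4]), np.float64(79.0)]
top [234 142  24  57 712] [0.555 0.023 0.209] [array([557.1,  24.1]), array([ 36.8, 172.3]), np.float64(79.0)]
top [253 149  20  57 565] [ 0.535 -0.028  0.209] [array([535.1, -26.8]), array([ 31.2, 167.4]), np.float64(80.6)]
top [268 152  21  58 558] [ 0.528 -0.072  0.209] [array([527.7, -69.9]), array([ 33.7, 167.7]), np.float64(80.6)]
t 11.15 p [596.3 200.3 242.3] toolx [0.201 0.98  0.   ] tooly [ 0.98  -0.201  0.   ] F [-0.19  0.35 -0.31]
```

View pics/a6.png

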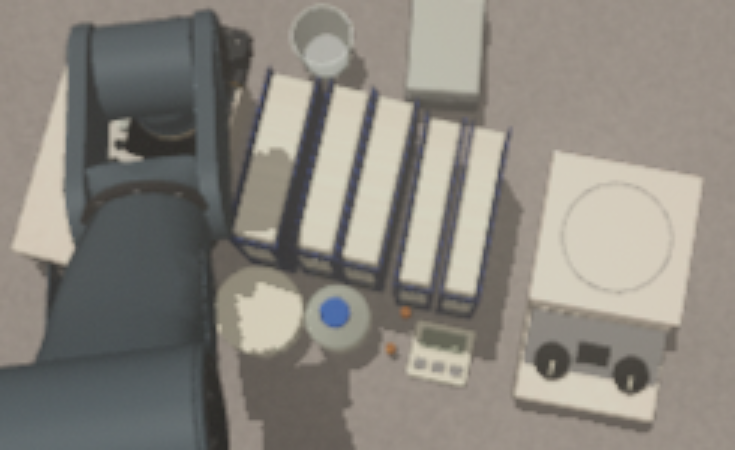

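left_end, at about (280,165), has settled by itself, roughly 10 mm from mid_left. I'll retract and check upright and clearances from both views.

carry_out:
  rows:
    - [[15,0,0,0,0,0],[50,0,0,0,0,0],[60,0,-40,0,0,0],[60,0,-80,0,0,0],[100,0,-100,0,0,0],[140,0,-100,0,0,0],[180,-40,-100,0,0,0],[200,-80,-100,0,0,0],[200,-80,-100,0,0,0]]

```text
time: 12.05
position: [0.5525, 0.4181, 0.3421]
tool_rot: [0.772, 0.635, -0.001, -0.002]
ft_force: [0.1, 0.1, -0.2]
grip_width: 0.0871
```

```bash
python3 meas.py pics/a7.png; python3 - <<'E'
from h import *
c,W=cam("top"); hsv=cv2.cvtColor(c["color"],cv2.COLOR_RGB2HSV)
# tilt: plane fit of each page-top strip (shrunk), normal's lean along row
m=((W[...,2]>.16)&(W[...,2]<.25)&(W[...,0]>.38)&(W[...,0]<.75)&(W[...,1]>-.25)&(W[...,1]<.3)&(hsv[...,1]<90)&(hsv[...,2]>110)).astype(np.uint8)
n,l,s,_=cv2.connectedComponentsWithStats(m)
for i in range(1,n):
    if s[i,4]<60: continue
    P=W[(cv2.erode((l==i).astype(np.uint8),np.ones((3,3)))>0)]
    a=np.linalg.lstsq(np.c_[P[:,:2],np.ones(len(P))],P[:,2],rcond=None)[0]; print("slopes",a[:2].round(3),len(P))
# heights just beside the row, and other things vs start
d=np.load("top.npz"); D=np.abs(W[...,2]-d["W"][...,2])
print("speed check"); c1,W1=cam("top"); print("diff px",(np.abs(W1[140:200,190:300,2]-W[140:200,190:300,2])>.02).sum())
a=c["color"].astype(int);b=d["color"].astype(int)
c2,_=cam("scene"); A=c["color"][110:260,120:365,::-1];B=c2["color"][80:280,190:330,::-1]
B=cv2.resize(B,None,fx=2.25,fy=2.25); A=cv2.resize(A,None,fx=1.95,fy=1.95)
H=np.zeros((450,A.shape[1]+B.shape[1],3),np.uint8);H[:A.shape[0],:A.shape[1]]=A;H[:B.shape[0],A.shape[1]:]=B;cv2.imwrite("pics/a8.png",H)
E
```

```text
top [198 132  27  59 828] [0.575 0.125 0.208] [array([579.8, 124.6]), array([ 44.4, 166.5]), np.float64(78.2)]
top [218 138  25  57 699] [0.566 0.069 0.208] [array([565.8,  70.3]), array([ 37.2, 166.9]), np.float64(78.9)]
top [233 139  24  60 700] [0.557 0.026 0.209] [array([560.9,  25.2]), array([ 36.9, 167.2]), np.float64(79.1)]
top [253 149  20  57 560] [ 0.534 -0.028  0.209] [array([538.5, -27.4]), array([ 31.1, 162.3]), np.float64(80.6)]
top [269 152  20  57 550] [ 0.528 -0.072  0.209] [array([530. , -70.8]), array([ 32.6, 161.7]), np.float64(80.6)]
slopes [0.001 0.006] 654
slopes [-0.008 -0.013] 531
slopes [-0.005 -0.014] 524
slopes [-0.006 -0.015] 396
slopes [0.    0.029] 362
speed check
diff px 240
```

View pics/a8.png

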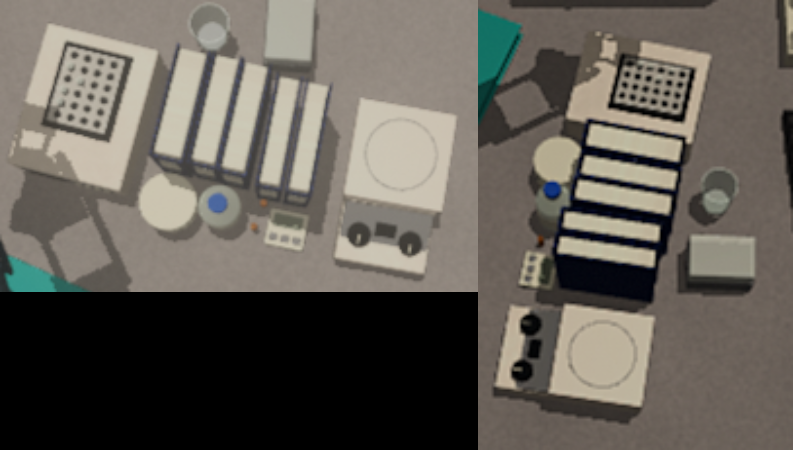

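All five stand upright with fitted top slopes of 0.03 or less. There is open bench between the row and both heaters, and the other items are in place. Handing in.

```bash
python3 -c "
from rig import robot
print(robot.hand_in())"
```

```text
the job is handed in; nothing more can be done
None
```

I pushed right_end up with the open fingertips, taking right_inner with it, then did the same for left_end from the other side. Left_end settled upright by itself partway through the push. The job is handed in at about 12 s; the hand-in gives no verdict.

**Final checks**
- **Upright:** all five book tops are level, with slopes of 0.03 rad or less along the row (limit 0.06). The largest is right_end at 0.029.
- **Alignment:** the books' headings agree to about 2.5° (limit 0.25 rad, about 14°).
- **Clearance:** both camera views show bare bench between the row and each heater.
- **Other items:** by eye from the pictures, none of the other loose things moved. I did not measure their shifts.

**Less certain**
- **Left_end position:** it stands about 10 mm further left than I had predicted. That should still be within the 35 mm limit, but I did not measure its base directly.
- **Mid_left and mid_right:** both read 1–2 mm off while left_end was settling, then returned to their earlier readings, so it may only be measurement noise.
- **At-rest check:** comparing two depth images in a row gave 240 differing pixels. I took this as noise at the book edges because the book positions had stayed steady, but I did not look into it further.

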